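Power up the vacuum rig by its three push switches

TASK

Switch on the vacuum rig from its push-switch boxes in the proper order: first main power (the wide round mushroom key), then the pump (the square key), then the gauge (the long bar key). Press each gently with a fingertip until it is fully down, where it stays. Leave the small round vent key up, push only, and do not pick up or shift the boxes or anything else on the bench.

Things in the scene. Friction and masses are not known exactly. Their poses are not given: they have to be found in the camera images.
- main_box: The main-power switch box: loose grey housing 64 x 64 mm and 42 mm high, about 0.8 kg, standing on rubber feet, with one black push key in the middle of its top: a wide round mushroom head, 44 mm across. Origin: centre of its underside; z up.
- main_key (a joint): How far the key of the main-power switch is pressed: about 0 up, 0.008 m fully home. It moves straight down into the box against about 3 N of friction and stays where it is left (no spring).
- main_top (a point): Centre of the top face of the main-power key; it moves with the key: about 66 mm above the bench when up, 58 mm when fully home (the key then still stands 16 mm proud of its housing). The black cap is stiff rubber: while pressed it gives about 1 mm more for every 3 N, 7 mm at most, and springs back when let go, so push about 10 mm from first touch.
- pump_box: The vacuum-pump switch box: loose grey housing 64 x 64 mm and 42 mm high, about 0.8 kg, standing on rubber feet, with one black push key in the middle of its top: a square key, 26 x 26 mm. Origin: centre of its underside; z up.
- pump_key (a joint): How far the key of the vacuum-pump switch is pressed: about 0 up, 0.008 m fully home. It moves straight down into the box against about 3 N of friction and stays where it is left (no spring).
- pump_top (a point): Centre of the top face of the vacuum-pump key; it moves with the key: about 66 mm above the bench when up, 58 mm when fully home (the key then still stands 16 mm proud of its housing). The black cap is stiff rubber: while pressed it gives about 1 mm more for every 3 N, 7 mm at most, and springs back when let go, so push about 10 mm from first touch.
- gauge_box: The gauge switch box: loose grey housing 64 x 64 mm and 42 mm high, about 0.8 kg, standing on rubber feet, with one black push key in the middle of its top: a long narrow bar key, 18 x 56 mm (long along the box's y). Origin: centre of its underside; z up.
- gauge_key (a joint): How far the key of the gauge switch is pressed: about 0 up, 0.008 m fully home. It moves straight down into the box against about 3 N of friction and stays where it is left (no spring).
- gauge_top (a point): Centre of the top face of the gauge key; it moves with the key: about 66 mm above the bench when up, 58 mm when fully home (the key then still stands 16 mm proud of its housing). The black cap is stiff rubber: while pressed it gives about 1 mm more for every 3 N, 7 mm at most, and springs back when let go, so push about 10 mm from first touch.
- vent_box: The vent-valve switch box: loose grey housing 64 x 64 mm and 42 mm high, about 0.8 kg, standing on rubber feet, with one black push key in the middle of its top: a small round key, only 16 mm across; it is to be left up. Origin: centre of its underside; z up.
- vent_key (a joint): How far the key of the vent-valve switch is pressed: about 0 up, 0.008 m fully home. It moves straight down into the box against about 3 N of friction and stays where it is left (no spring).
- vent_top (a point): Centre of the top face of the vent-valve key; it moves with the key: about 66 mm above the bench when up, 58 mm when fully home (the key then still stands 16 mm proud of its housing). The black cap is stiff rubber: while pressed it gives about 1 mm more for every 3 N, 7 mm at most, and springs back when let go, so push about 10 mm from first touch.
- vial: Bystander, loose: capped glass vial 21 mm across, 44 mm high, standing; origin centre of its underside.
- clamp_fork: Bystander, loose: black forked table clamp 28 x 56 x 9 mm, lying; origin centre of its underside.
- tweezers: Bystander, loose: steel tweezers 12 x 120 mm, 12 mm high, lying along their own y; origin centre of the underside.
- usb_stick: Bystander, loose: USB memory stick 17 x 52 x 8 mm, lying; origin centre of its underside.
- fuse_tin: Bystander, loose: small tin 50 x 68 x 20 mm; origin centre of its underside.
- beaker: Bystander, loose: steel beaker 85 mm across, 108 mm high, standing; origin centre of its underside.

How it is judged:
By the outcome, as a careful person would: the job done as asked, in the order asked, and still so for the second after the job is handed in, with the robot touching nothing.
It also fails if it takes over 42 s, if anything falls off the work surface, if the arm or the gripper's body presses on something with over 40 N, if the wrist force passes 120 N, or if a joint passes its speed limit or range.

ROBOT

A 6-joint arm with a two-finger parallel gripper is mounted at the origin on a cart in front of the work surface, level with it; the furniture and walls round the work are solid. World frame = base frame: x ahead of the robot, y to its left, z up, the work surface at z = 0. Lengths are in m, angles in rad, forces in N, time in s.
With the tool pointing down it reaches from about 0.3 to 0.775 m from the base axis. Payload 14.6 kg.
Tool frame: the origin (TCP) lies midway between the tips of the shut fingers; the grasp point (between the pads) lies 19 mm behind it (grasp_offset is the distance from the TCP to the grasp point, in m); z points along the fingers, y is the line along which they close (so a half turn about z gives the same grasp; the last joint's range is limited). The gripper opens to 94 mm and grips with 3 to 60 N. Pads are 16 mm wide; open, the fingers measure 119 mm over their backs; the gripper's body (75 mm by 177 mm) begins 78 mm behind the grasp point.
Start: joints at [-1.352, 0.3, 1.521, -0, 1.321, -0.067], TCP at [0.155, -0.528, 0.205] pointing down, gripper open.
Joint ranges: [-3.03, 3.03], [-0.79, 2.21], [0.23, 2.52], [-1.04, 4.18], [0, 3.07], [-2.55, 2.55]. Speed limits (rad/s): [2.22, 2.22, 2.57, 3.14, 3.14, 3.14].

INTERFACE

Orientations are given as [roll, pitch, yaw] about the fixed x, y, z axes, in that order (R = Rz(yaw) Ry(pitch) Rx(roll)).
In Python, from station import * gives the robot as it stands. The module is installed in compiled form; this text tells all that it offers.
- The arm moves only by the tool send_rows, never from a script. Its argument "rows" is a list of rows, each an object of numbers: "dx", "dy", "dz": the shift along the tool's x, y, z in mm; "roll": the turn about the tool's z in degrees; "jaw": the closure, from -1 (fully open) to 1 (shut). In form: [{"dx": .., "dy": .., "dz": .., "roll": .., "jaw": ..}, ...]. A call has 1 to 12 rows; each row shifts and turns the commanded pose from where the row before left it, along the tool's axes as they then stand; what a row does not reach is not made up. A row lasts 1/12 s, in which the tool goes at most 41.7 mm and 7.16 degrees, less where a joint would pass 70% of its speed; a pose out of reach is approached as far as the arm can. A call is refused whole if a number of a shift passes 41.7 or a number of a turn 7.16, either way. A call with a gripper value outside its range is refused whole. The fingers move at their own pace and stop on an object; "force" is the grip in N (left out, the last holds). Time passes only in rows, so rows that do not move let the fingers close. It gives the time, the measured TCP pose, the force, the opening and the grip force at its end, in the units of the state.
- get_obs(): the state, without advancing time (a new reading comes with each control period).
- camera(name): name is "scene" or "side" or "wrist"; returns a dict with "frame" (480x640x3 uint8, red, green, blue), "z_map" (480x640 float32, m along the optical axis (not along the pixel's ray), 0 where there is no reading), "camera_matrix" (3x3 intrinsics, pixels), "rvec" (rotation vector, rad) and "tvec" (3), from world to camera coordinates, as OpenCV has them. Camera axes: x right, y down, z forward; pixel columns grow to the right and rows downward; lengths in m; the calibration is good to about 2 mm. The wrist camera is an equidistant fisheye: a pixel r from the principal point sees the ray r / f radians off the axis. A picture is of the moment at which its call begins.
- hand_in(): hands the job in; it is judged then, once.
The state is a dict: "time_s": time; "qpos": joint angles; "joint_vel": joint speeds; "tau": joint torques, N m; "ee_pos": TCP position; "eef_rot": TCP orientation; "force": force on the tool from outside, world axes, zero at the start; "moment": the same for the moment, N m; "grip_width": finger opening in m; "grip_force": force on a finger pad.
Only numpy, scipy, OpenCV 4.12 (cv2) and the standard library are available. Lean on these libraries where they do the work, as an engineer would, in place of code of your own. Each camera call takes 0.05 s, during which the arm holds its last target. There are 200 camera calls.

## Working session

There is one attempt and no reset: what is moved stays moved. The work goes in short steps, Python scripts to look and compute and a tool call to move; the robot and the scene stay as the last step left them, time stands still between calls to the robot, and variables do not carry over. Pictures are saved under pics/ and viewed, at most 10 in all, crops included, and the job is handed in when it is done.

Besides the shell and the picture viewer there is one more tool, called as a command line: name --argument value ..., lists and objects as JSON in quotes. send_rows: Moves the arm, as the interface text tells. Its arguments: {"type":"object","properties":{"rows":{"type":"array"},"force":{"type":"number"}},"required":["rows"]}

```bash
mkdir -p pics; cat > h.py <<'E'
from station import *
import numpy as np, cv2
def world(c):
    K=np.array(c["camera_matrix"]);z=c["z_map"];R,_=cv2.Rodrigues(np.array(c["rvec"],float));t=np.array(c["tvec"]).ravel()
    v,u=np.mgrid[:480,:640]
    P=np.stack([(u-K[0,2])/K[0,0]*z,(v-K[1,2])/K[1,1]*z,z],-1)
    return (P-t)@R
E
python3 - <<'E'
from h import *
o=get_obs();print(o)
for n in("scene","side"):
    c=camera(n);cv2.imwrite(f"pics/{n}.png",c["frame"][...,::-1])
    np.savez(f"{n}.npz",**c)
    W=world(c);ok=c["z_map"]>0
    m=(ok&(W[...,2]>.03)&(W[...,2]<.075)&(np.abs(W[...,1])<.8)&(W[...,0]>.1)&(W[...,0]<.9)).astype(np.uint8)
    print(n,cv2.Rodrigues(np.array(c["rvec"],float))[0].T@-np.array(c["tvec"]).ravel())
    k,l,s,ce=cv2.connectedComponentsWithStats(m)
    for i in range(1,k):
        if s[i,4]>30: print(s[i],ce[i].round(),np.median(W[l==i],0).round(3),W[l==i][:,2].max().round(3))
    m2=ok&(W[...,2]>.060)&(W[...,2]<.072)
    k,l,s,ce=cv2.connectedComponentsWithStats(m2.astype(np.uint8))
    for i in range(1,k):
        if s[i,4]>30: print("top",s[i],ce[i].round(),W[l==i].min(0).round(3),W[l==i].max(0).round(3),cv2.minAreaRect((W[l==i][:,:2]*1000).astype(np.float32)))
E
```

```text
{'time_s': 0.0, 'qpos': array([-1.35158030e+00,  3.00509677e-01,  1.52158225e+00,  9.25575966e-06,
        1.32064262e+00, -6.65872112e-02]), 'joint_vel': array([ 1.26327798e-03,  1.83300507e-04,  5.50500622e-05,  1.94815620e-03,
       -1.05689146e-03,  3.00936303e-04]), 'tau': array([-2.75664141e-03, -5.31807876e+01, -3.52732587e+01,  7.06564612e-02,
        2.43387348e-02, -8.21946969e-05]), 'ee_pos': array([ 0.15501259, -0.52744446,  0.20486466]), 'eef_rot': array([-3.14045390e+00, -8.49239495e-05,  2.85800894e-01]), 'force': array([-0.42636526, -0.08563007, -0.09494113]), 'moment': array([-0.01150491, -0.01343997, -0.02571039]), 'grip_force': 0.0, 'grip_width': 0.09418465659577613}
scene [-0.07555172  0.65199872  0.51636514]
[353 175  11  17  59] [360. 181.] [ 0.825 -0.379  0.062] 0.075
[ 206  187   83   49 1672] [249. 214.] [0.858 0.006 0.049] 0.075
[329 195  30  20 467] [343. 205.] [ 0.731 -0.209  0.053] 0.075
[ 408  218   67   25 1136] [440. 230.] [ 0.479 -0.267  0.053] 0.075
[310 234  37  24 493] [328. 247.] [ 0.609 -0.035  0.039] 0.065
[235 248  40  28 629] [254. 263.] [0.6
[... 7440 characters left out ...]
338.] [ 0.729 -0.276  0.06 ] [ 0.795 -0.257  0.072] ((761.9833984375, -267.02001953125), (65.65282440185547, 18.472017288208008), 1.6350853443145752)
top [500 359  47  28 270] [526. 368.] [ 0.845 -0.383  0.06 ] [ 0.902 -0.332  0.072] ((880.2091674804688, -351.2548828125), (27.447561264038086, 69.00540161132812), 51.42952346801758)
top [493 372  53  34 298] [515. 396.] [ 0.826 -0.41   0.06 ] [ 0.889 -0.349  0.072] ((849.20556640625, -387.3207702636719), (34.56521224975586, 76.071044921875), 47.50386428833008)
top [328 425  71  55 312] [363. 454.] [ 0.554 -0.489  0.06 ] [ 0.66  -0.425  0.072] ((607.1378784179688, -457.35040283203125), (124.31822204589844, 2.6551170349121094), 31.0065860748291)
```

View pics/scene.png

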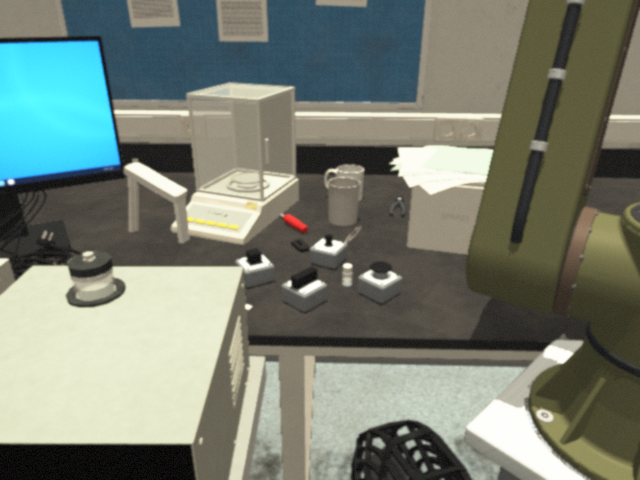

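View pics/side.png

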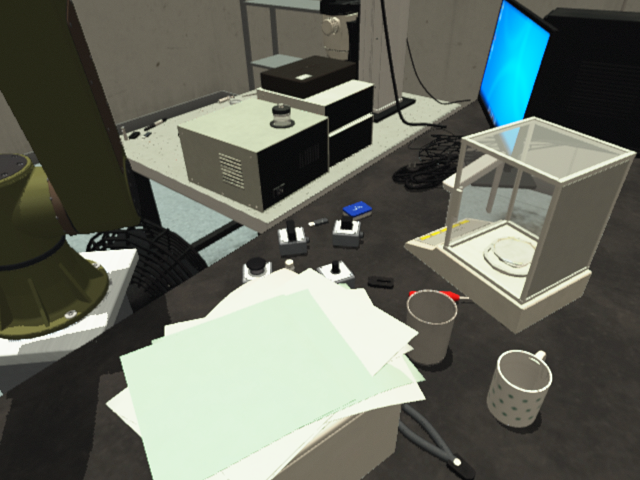

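The scene view shows main (mushroom) at px (381,266), gauge (bar) at (304,273), pump (square) at (254,252), vent at (328,240) and the vial at (347,270). The side view agrees with this. A tall box with papers stands at the right, between the arm and the boxes, so I need its extents.

```bash
python3 - <<'E'
from h import *
for n in("scene","side"):
    c=dict(np.load(f"{n}.npz"));W=world(c);ok=c["z_map"]>0
    for lo,hi in((.08,.15),(.15,.3)):
        m=ok&(W[...,2]>lo)&(W[...,2]<hi)&(W[...,0]>.3)&(W[...,0]<.78)&(W[...,1]>-.65)&(W[...,1]<.25)
        p=W[m]; 
        if len(p): print(n,lo,len(p),np.percentile(p,[1,99],0).round(3),[ (round(a,2),p[(p[:,0]>a)&(p[:,0]<=a+.04)][:,1].max().round(3)) for a in np.arange(.3,.78,.04) if ((p[:,0]>a)&(p[:,0]<=a+.04)).any()])
def col(n,x,y):pass
E
```

```text
scene 0.08 2339 [[ 0.415 -0.306  0.081]
 [ 0.776 -0.196  0.149]] [(np.float64(0.38), np.float64(-0.297)), (np.float64(0.42), np.float64(-0.274)), (np.float64(0.46), np.float64(-0.25)), (np.float64(0.5), np.float64(-0.228)), (np.float64(0.54), np.float64(-0.229)), (np.float64(0.7), np.float64(-0.197)), (np.float64(0.74), np.float64(-0.193))]
scene 0.15 3796 [[ 0.412 -0.481  0.152]
 [ 0.663 -0.196  0.192]] [(np.float64(0.38), np.float64(-0.262)), (np.float64(0.42), np.float64(-0.2)), (np.float64(0.46), np.float64(-0.19)), (np.float64(0.5), np.float64(-0.178)), (np.float64(0.54), np.float64(-0.207)), (np.float64(0.58), np.float64(-0.234)), (np.float64(0.62), np.float64(-0.263)), (np.float64(0.66), np.float64(-0.316))]
side 0.08 3739 [[ 0.508 -0.517  0.081]
 [ 0.777 -0.195  0.149]] [(np.float64(0.46), np.float64(-0.521)), (np.float64(0.5), np.float64(-0.497)), (np.float64(0.54), np.float64(-0.473)), (np.float64(0.58), np.float64(-0.449)), (np.float64(0.62), np.float64(-0.425)), (np.float64(0.66), np.float64(-0.424)), (np.float64(0.7), np.float64(-0.199)), (np.float64(0.74), np.float64(-0.193))]
side 0.15 44440 [[ 0.315 -0.534  0.159]
 [ 0.671 -0.225  0.196]] [(np.float64(0.3), np.float64(-0.337)), (np.float64(0.34), np.float64(-0.304)), (np.float64(0.38), np.float64(-0.266)), (np.float64(0.42), np.float64(-0.204)), (np.float64(0.46), np.float64(-0.19)), (np.float64(0.5), np.float64(-0.18)), (np.float64(0.54), np.float64(-0.207)), (np.float64(0.58), np.float64(-0.232)), (np.float64(0.62), np.float64(-0.254)), (np.float64(0.66), np.float64(-0.328))]
```

send_rows --rows '[{"dz":-33,"jaw":1},{"dz":-33,"jaw":1},{"dz":-33,"jaw":1},{"dx":12,"dy":-11,"jaw":1},{"dx":24,"dy":-22.5,"jaw":1},{"dx":24,"dy":-22.5,"jaw":1},{"dx":24,"dy":-22.5,"jaw":1},{"dx":24,"dy":-22.5,"jaw":1},{"dx":24,"dy":-22.5,"jaw":1},{"dx":24,"dy":-22.5,"jaw":1},{"dx":24,"dy":-22.5,"jaw":1},{"dx":24,"dy":-22.5,"jaw":1}]' --force 20

```text
invalid input at $.rows[0]: expected keys dx, dy, dz, roll, jaw
```

send_rows --rows '[{"dx":24,"dy":-22.5,"jaw":1},{"dx":24,"dy":-22.5,"jaw":1},{"dx":24,"dy":-22.5,"jaw":1},{"dx":24,"dy":-22.5,"jaw":1},{"dx":24,"dy":-22.5,"jaw":1},{"dx":24,"dy":-22.5,"jaw":1},{"dx":24,"dy":-22.5,"jaw":1},{"dx":24,"dy":-22.5,"jaw":1},{"dx":24,"dy":-22.5,"jaw":1},{"dx":6,"dy":-11,"jaw":1},{"jaw":1},{"jaw":1}]'

```text
invalid input at $.rows[0]: expected keys dx, dy, dz, roll, jaw
```

send_rows --rows '[{"dx":0,"dy":0,"dz":-33,"roll":0,"jaw":1},{"dx":0,"dy":0,"dz":-33,"roll":0,"jaw":1},{"dx":0,"dy":0,"dz":-33,"roll":0,"jaw":1},{"dx":12,"dy":-11,"dz":0,"roll":0,"jaw":1},{"dx":24,"dy":-22.5,"dz":0,"roll":0,"jaw":1},{"dx":24,"dy":-22.5,"dz":0,"roll":0,"jaw":1},{"dx":24,"dy":-22.5,"dz":0,"roll":0,"jaw":1},{"dx":24,"dy":-22.5,"dz":0,"roll":0,"jaw":1},{"dx":24,"dy":-22.5,"dz":0,"roll":0,"jaw":1},{"dx":24,"dy":-22.5,"dz":0,"roll":0,"jaw":1},{"dx":24,"dy":-22.5,"dz":0,"roll":0,"jaw":1},{"dx":24,"dy":-22.5,"dz":0,"roll":0,"jaw":1}]' --force 20

```text
time_s: 1.1
ee_pos: [0.2973, -0.2854, 0.3043]
eef_rot: [-3.141, 0.0, 0.286]
force: [0.2, -0.7, 0.1]
grip_width: 0.0172
grip_force: 0.0
```

send_rows --rows '[{"dx":24,"dy":-22.5,"dz":0,"roll":0,"jaw":1},{"dx":24,"dy":-22.5,"dz":0,"roll":0,"jaw":1},{"dx":24,"dy":-22.5,"dz":0,"roll":0,"jaw":1},{"dx":24,"dy":-22.5,"dz":0,"roll":0,"jaw":1},{"dx":24,"dy":-22.5,"dz":0,"roll":0,"jaw":1},{"dx":24,"dy":-22.5,"dz":0,"roll":0,"jaw":1},{"dx":24,"dy":-22.5,"dz":0,"roll":0,"jaw":1},{"dx":24,"dy":-22.5,"dz":0,"roll":0,"jaw":1},{"dx":24,"dy":-22.5,"dz":0,"roll":0,"jaw":1},{"dx":6,"dy":-11,"dz":0,"roll":0,"jaw":1},{"dx":0,"dy":0,"dz":0,"roll":0,"jaw":1},{"dx":0,"dy":0,"dz":0,"roll":0,"jaw":1}]'

```text
time_s: 2.1
ee_pos: [0.4496, -0.0193, 0.3042]
eef_rot: [-3.141, 0.001, 0.287]
force: [-0.1, -0.1, -0.0]
grip_width: 0.0004
grip_force: 0.0
```

send_rows --rows '[{"dx":1,"dy":0,"dz":35,"roll":0,"jaw":1},{"dx":0,"dy":0,"dz":35,"roll":0,"jaw":1},{"dx":0,"dy":0,"dz":35,"roll":0,"jaw":1},{"dx":0,"dy":0,"dz":35,"roll":0,"jaw":1},{"dx":0,"dy":0,"dz":35,"roll":0,"jaw":1},{"dx":0,"dy":0,"dz":30,"roll":0,"jaw":1},{"dx":0,"dy":0,"dz":14,"roll":0,"jaw":1},{"dx":0,"dy":0,"dz":0,"roll":0,"jaw":1},{"dx":0,"dy":0,"dz":0,"roll":0,"jaw":1}]'

```text
time_s: 2.85
ee_pos: [0.4505, -0.0201, 0.0857]
eef_rot: [-3.141, 0.001, 0.285]
force: [-0.3, -0.6, 1.3]
grip_width: 0.0004
grip_force: 0.0
```

send_rows --rows '[{"dx":0,"dy":0,"dz":3,"roll":0,"jaw":1},{"dx":0,"dy":0,"dz":3,"roll":0,"jaw":1},{"dx":0,"dy":0,"dz":3,"roll":0,"jaw":1},{"dx":0,"dy":0,"dz":3,"roll":0,"jaw":1},{"dx":0,"dy":0,"dz":3,"roll":0,"jaw":1},{"dx":0,"dy":0,"dz":3,"roll":0,"jaw":1},{"dx":0,"dy":0,"dz":3,"roll":0,"jaw":1},{"dx":0,"dy":0,"dz":3,"roll":0,"jaw":1},{"dx":0,"dy":0,"dz":3,"roll":0,"jaw":1},{"dx":0,"dy":0,"dz":0,"roll":0,"jaw":1},{"dx":0,"dy":0,"dz":0,"roll":0,"jaw":1}]'

```text
time_s: 3.77
ee_pos: [0.4507, -0.0192, 0.0584]
eef_rot: [-3.142, 0.0, 0.286]
force: [0.4, 0.2, 0.1]
grip_width: 0.0003
grip_force: 0.5
```

send_rows --rows '[{"dx":0,"dy":0,"dz":1,"roll":0,"jaw":1},{"dx":0,"dy":0,"dz":1,"roll":0,"jaw":1},{"dx":0,"dy":0,"dz":0,"roll":0,"jaw":1}]'

```text
time_s: 4.02
ee_pos: [0.4508, -0.0192, 0.0565]
eef_rot: [3.142, -0.0, 0.286]
force: [-0.6, 0.9, 5.5]
grip_width: 0.0004
grip_force: 2.5
```

```bash
python3 - <<'E'
from h import *
c=camera("side");f=c["frame"][220:310,210:380,::-1]
d=camera("scene")["frame"][220:310,210:430,::-1]
cv2.imwrite("pics/a.png",np.hstack([cv2.resize(f,None,fx=2,fy=3),cv2.resize(d,None,fx=2,fy=3)]))
print(get_obs()["force"])
E
```

```text
[-1.09219534 -0.31669696  4.03225591]
```

View pics/a.png

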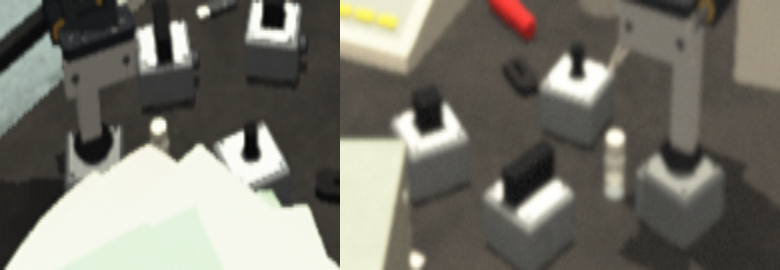

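The picture shows the closed fingertip centred on the main mushroom key (right half, about px (685,155)), with everything else undisturbed. I'll press a little further.

send_rows --rows '[{"dx":0,"dy":0,"dz":1,"roll":0,"jaw":1},{"dx":0,"dy":0,"dz":1,"roll":0,"jaw":1},{"dx":0,"dy":0,"dz":0,"roll":0,"jaw":1},{"dx":0,"dy":0,"dz":0,"roll":0,"jaw":1}]'

```text
time_s: 4.45
ee_pos: [0.4509, -0.0192, 0.0549]
eef_rot: [3.141, -0.0, 0.286]
force: [-3.4, 0.7, 10.4]
grip_width: 0.0005
grip_force: 4.9
```

Force is rising about 3 N/mm, so the main key is fully down. Next is the pump.

send_rows --rows '[{"dx":0,"dy":0,"dz":-10,"roll":0,"jaw":1},{"dx":0,"dy":0,"dz":-30,"roll":0,"jaw":1},{"dx":0,"dy":0,"dz":-30,"roll":0,"jaw":1},{"dx":13.5,"dy":-4.5,"dz":0,"roll":0,"jaw":1},{"dx":30,"dy":-9.5,"dz":0,"roll":0,"jaw":1},{"dx":30,"dy":-9.5,"dz":0,"roll":0,"jaw":1},{"dx":30,"dy":-9.5,"dz":0,"roll":0,"jaw":1},{"dx":30,"dy":-9.5,"dz":0,"roll":0,"jaw":1},{"dx":30,"dy":-9.5,"dz":0,"roll":0,"jaw":1},{"dx":30,"dy":-9.5,"dz":0,"roll":0,"jaw":1},{"dx":30,"dy":-9.5,"dz":0,"roll":0,"jaw":1},{"dx":22.5,"dy":-6.5,"dz":0,"roll":0,"jaw":1}]'

```text
time_s: 5.45
ee_pos: [0.6661, 0.126, 0.1243]
eef_rot: [-3.141, 0.0, 0.286]
force: [-0.5, 0.3, 0.1]
grip_width: 0.0003
grip_force: 0.0
```

send_rows --rows '[{"dx":0,"dy":0,"dz":20,"roll":0,"jaw":1},{"dx":0,"dy":0,"dz":18,"roll":0,"jaw":1},{"dx":0,"dy":0,"dz":0,"roll":0,"jaw":1},{"dx":0,"dy":0,"dz":0,"roll":0,"jaw":1}]'

```text
time_s: 5.78
ee_pos: [0.6644, 0.1244, 0.086]
eef_rot: [-3.141, 0.002, 0.286]
force: [0.7, -0.7, 0.2]
grip_width: 0.0005
grip_force: 0.0
```

```bash
python3 - <<'E'
from h import *
print(get_obs()["ee_pos"])
for n in("scene","side"):
    c=camera(n);W=world(c);f=c["frame"][...,::-1]
    cv2.imwrite(f"pics/b{n}.png",f)
    for nm,x,y,r in(("main",.4505,-.019,.03),("gauge",.53,.11,.034),("vent",.618,-.042,.02)):
        m=(np.hypot(W[...,0]-x,W[...,1]-y)<r)&(W[...,2]>.05)&(W[...,2]<.075)
        print(n,nm,m.sum(),np.percentile(W[m][:,2],[50,80,90,98]).round(4))
a=cv2.imread("pics/bside.png")[190:310,210:380];b=cv2.imread("pics/bscene.png")[210:330,210:430]
cv2.imwrite("pics/b.png",np.hstack([cv2.resize(a,None,fx=2,fy=3),cv2.resize(b,None,fx=2,fy=3)]))
E
```

```text
[0.66437618 0.12439015 0.08602569]
scene main 209 [0.0552 0.056  0.0564 0.0571]
scene gauge 297 [0.0617 0.0637 0.0641 0.0647]
scene vent 58 [0.0594 0.0631 0.0641 0.0648]
side main 216 [0.0584 0.0594 0.0599 0.0606]
side gauge 144 [0.066  0.0672 0.0678 0.0686]
side vent 74 [0.0618 0.0669 0.0678 0.0687]
```

View pics/b.png

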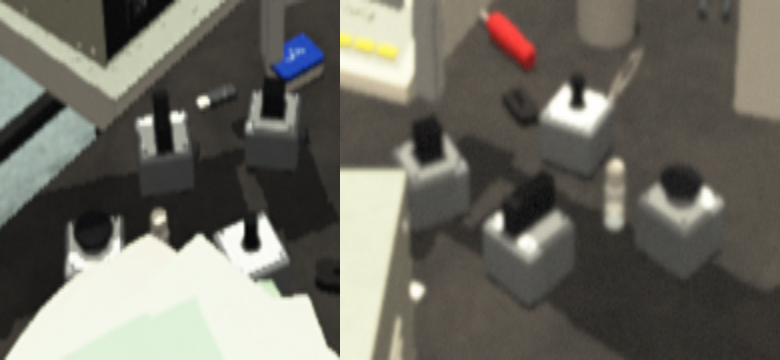

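Main now sits 8 mm lower (home), and the fingertip hangs right above the pump key (left half px (270,60), right half px (428,95)). Pressing the pump.

send_rows --rows '[{"dx":0,"dy":0,"dz":8,"roll":0,"jaw":1},{"dx":0,"dy":0,"dz":6,"roll":0,"jaw":1},{"dx":0,"dy":0,"dz":3,"roll":0,"jaw":1},{"dx":0,"dy":0,"dz":2,"roll":0,"jaw":1},{"dx":0,"dy":0,"dz":2,"roll":0,"jaw":1},{"dx":0,"dy":0,"dz":2,"roll":0,"jaw":1},{"dx":0,"dy":0,"dz":2,"roll":0,"jaw":1},{"dx":0,"dy":0,"dz":2,"roll":0,"jaw":1},{"dx":0,"dy":0,"dz":2,"roll":0,"jaw":1},{"dx":0,"dy":0,"dz":2,"roll":0,"jaw":1},{"dx":0,"dy":0,"dz":0,"roll":0,"jaw":1},{"dx":0,"dy":0,"dz":0,"roll":0,"jaw":1}]'

```text
time_s: 6.88
ee_pos: [0.6649, 0.1245, 0.0559]
eef_rot: [3.142, -0.0, 0.286]
force: [-5.2, -0.9, 6.6]
grip_width: 0.0008
grip_force: 3.5
```

send_rows --rows '[{"dx":0,"dy":0,"dz":1,"roll":0,"jaw":1},{"dx":0,"dy":0,"dz":0,"roll":0,"jaw":1},{"dx":0,"dy":0,"dz":0,"roll":0,"jaw":1}]'

```text
time_s: 7.13
ee_pos: [0.665, 0.1245, 0.0552]
eef_rot: [3.141, -0.0, 0.286]
force: [-5.7, -1.0, 8.6]
grip_width: 0.0
grip_force: 4.5
```

send_rows --rows '[{"dx":0,"dy":0,"dz":-10,"roll":0,"jaw":1},{"dx":0,"dy":0,"dz":-30,"roll":0,"jaw":1},{"dx":0,"dy":0,"dz":-20,"roll":0,"jaw":1},{"dx":-14,"dy":-2,"dz":0,"roll":0,"jaw":1},{"dx":-26,"dy":-5,"dz":0,"roll":0,"jaw":1},{"dx":-26,"dy":-5,"dz":0,"roll":0,"jaw":1},{"dx":-26,"dy":-5,"dz":0,"roll":0,"jaw":1},{"dx":-26,"dy":-5,"dz":0,"roll":0,"jaw":1},{"dx":-15.5,"dy":-2,"dz":0,"roll":0,"jaw":1},{"dx":0,"dy":0,"dz":28,"roll":0,"jaw":1},{"dx":0,"dy":0,"dz":0,"roll":0,"jaw":1},{"dx":0,"dy":0,"dz":0,"roll":0,"jaw":1}]'

```text
time_s: 8.13
ee_pos: [0.5298, 0.1099, 0.0862]
eef_rot: [-3.141, 0.001, 0.286]
force: [-0.4, -0.1, 0.4]
grip_width: 0.0007
grip_force: 0.0
```

```bash
python3 - <<'E'
from h import *
print(get_obs()["ee_pos"])
F=[]
for n in("side","scene"):
    c=camera(n);W=world(c);f=c["frame"][...,::-1]
    F.append(cv2.resize(f[190:310,210:380] if n=="side" else f[210:330,210:430],None,fx=2,fy=3))
    for nm,x,y,r in(("main",.4505,-.019,.03),("pump",.665,.125,.03)):
        m=(np.hypot(W[...,0]-x,W[...,1]-y)<r)&(W[...,2]>.05)&(W[...,2]<.075)
        print(n,nm,m.sum(),W[m].mean(0).round(4),np.percentile(W[m][:,2],[50,80,90,98]).round(4))
cv2.imwrite("pics/c.png",np.hstack(F))
E
```

```text
[0.52981323 0.1098627  0.08623694]
side main 216 [ 0.453  -0.0225  0.0581] [0.0585 0.0595 0.06   0.0608]
side pump 100 [0.6667 0.1218 0.057 ] [0.0581 0.0596 0.0602 0.0612]
scene main 210 [ 0.4466 -0.0155  0.0547] [0.0551 0.0561 0.0566 0.0573]
scene pump 103 [0.661  0.1279 0.0546] [0.0551 0.056  0.0564 0.057 ]
```

View pics/c.png

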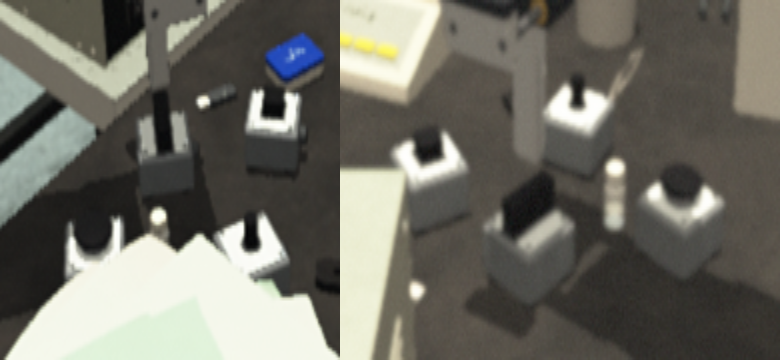

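Pump is home too (top about 58 mm), and the finger hangs centred above the gauge bar key (left px (160,90), right px (528,160)). Pressing the gauge.

send_rows --rows '[{"dx":0,"dy":0,"dz":8,"roll":0,"jaw":1},{"dx":0,"dy":0,"dz":6,"roll":0,"jaw":1},{"dx":0,"dy":0,"dz":3,"roll":0,"jaw":1},{"dx":0,"dy":0,"dz":2,"roll":0,"jaw":1},{"dx":0,"dy":0,"dz":2,"roll":0,"jaw":1},{"dx":0,"dy":0,"dz":2,"roll":0,"jaw":1},{"dx":0,"dy":0,"dz":2,"roll":0,"jaw":1},{"dx":0,"dy":0,"dz":2,"roll":0,"jaw":1},{"dx":0,"dy":0,"dz":2,"roll":0,"jaw":1},{"dx":0,"dy":0,"dz":2,"roll":0,"jaw":1},{"dx":0,"dy":0,"dz":1,"roll":0,"jaw":1},{"dx":0,"dy":0,"dz":0,"roll":0,"jaw":1}]'

```text
time_s: 9.23
ee_pos: [0.5302, 0.1099, 0.0548]
eef_rot: [3.142, -0.0, 0.286]
force: [-4.2, -0.4, 10.0]
grip_width: 0.0005
grip_force: 5.0
```

send_rows --rows '[{"dx":0,"dy":0,"dz":0,"roll":0,"jaw":1},{"dx":0,"dy":0,"dz":0,"roll":0,"jaw":1}]'

```text
time_s: 9.4
ee_pos: [0.5302, 0.1099, 0.055]
eef_rot: [3.142, -0.0, 0.286]
force: [-5.0, -0.0, 8.6]
grip_width: 0.0005
grip_force: 4.7
```

send_rows --rows '[{"dx":0,"dy":0,"dz":-10,"roll":0,"jaw":1},{"dx":0,"dy":0,"dz":-30,"roll":0,"jaw":1},{"dx":0,"dy":0,"dz":-35,"roll":0,"jaw":1},{"dx":0,"dy":0,"dz":-35,"roll":0,"jaw":1},{"dx":0,"dy":0,"dz":-20,"roll":0,"jaw":1},{"dx":0,"dy":0,"dz":0,"roll":0,"jaw":1},{"dx":0,"dy":0,"dz":0,"roll":0,"jaw":1}]'

```text
time_s: 9.98
ee_pos: [0.5304, 0.1099, 0.1853]
eef_rot: [3.141, -0.002, 0.286]
force: [-0.3, -0.1, -0.5]
grip_width: 0.0003
grip_force: 0.0
```

```bash
python3 - <<'E'
from h import *
for n in("side","scene"):
    W=world(camera(n))
    for nm,x,y,r in(("main",.4505,-.019,.03),("pump",.665,.125,.03),("gauge",.53,.11,.034),("vent",.618,-.042,.02)):
        m=(np.hypot(W[...,0]-x,W[...,1]-y)<r)&(W[...,2]>.05)&(W[...,2]<.075)
        print(n,nm,np.percentile(W[m][:,2],[50,90,98]).round(4))
print(get_obs()["ee_pos"])
E
```

```text
side main [0.0583 0.0604 0.0613]
side pump [0.0584 0.0601 0.0608]
side gauge [0.0588 0.0605 0.061 ]
side vent [0.063  0.0676 0.0683]
scene main [0.0552 0.0566 0.0573]
scene pump [0.0551 0.0567 0.0572]
scene gauge [0.0553 0.0566 0.0574]
scene vent [0.0595 0.0638 0.0647]
[0.52956533 0.10984079 0.18336276]
```

All three keys are down, the vent is up and the arm is clear.

```bash
python3 -c "from station import *; print(hand_in())"
```

```text
the job is handed in; nothing more can be done
None
```

I pressed main power, then the pump, then the gauge fully home, left the vent key up, saw no boxes or other items shift in the camera views, and handed the job in at about 10 s (no verdict was returned).

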